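# Refit the roller guard of a pastry moulder and hold it down

## Task

Refit the lift-off guard over the rollers of the pastry moulder: first turn the wing of its quarter-turn fastener until it lines up with the slot in the guard, then hang the guard's folded rear lip over the machine's bar and lower the guard so that the wing comes up through the slot. Press the guard down flush onto the frame, against its two spring pins, and finish while still holding it pressed there, so that a colleague can lock the wing. Do not disturb the other things lying on the table.

Things in the scene. Friction and masses are not known exactly. Their poses are not given: they have to be found in the camera images.
- moulder: The pastry moulder, a fixed white table-top machine, 430 x 360 mm, roller opening at its right, drive housing with switches at its left, white infeed belt behind. Origin on the table under the middle of the opening. Seen in the frame's axes (below), the belt's rails begin at x = 110 mm and stay below z = 20 mm; the drive housing begins at y = 115 mm and with its switches stays below z = 75 mm.
- frame: Sloping aluminium frame round the roller opening. Origin: middle of the opening, in the plane of the rails' top faces, 150 mm above the table. x up the slope, away from the robot; y left; z the outward normal, 15 deg from vertical. Side rails 15 mm wide at y = +-75.5 mm, x -80 to 80 mm; front rail x -80 to -64 mm. Bridge (top at z = -8 mm) under the wing and rollers lie below.
- bar: Fixed horizontal steel bar, 10 mm thick, 176 mm long, across the upper rear end of the frame, over which the guard's rear lip hangs. Origin: middle of the bar's top line, at frame (85, 0, 0) mm, the bar's axis being 5 mm below; axes as the frame's. At least 15 mm of free room behind the bar.
- wing (a joint): Angle of the black wing of the quarter-turn fastener about the frame's z axis, rad, 0 to 1.57 with a stop at either end. 0: wing lengthwise along frame x, in line with the slot of a fitted guard (unlocked). Grows counter-clockwise seen from above; 1.57: across (locked). Starts well away from 0; turns with slight friction (0.06 N m) and stays where it is left.
- wing_top (a point): Middle of the wing's top face, on its turning axis, at frame (35, 0, 30) mm; x axis lengthwise along the wing. The wing is an upright blade 36 mm long, 9 mm thick, from 4 to 30 mm above the frame's plane, on a 12 mm stem.
- pin_left (a joint): Travel of the left steel spring pin in the front rail, m: 0 = up, 7 mm proud of the rail; 0.007 = pressed level with it. Spring force 1.6 N up, 3.4 N fully down. 10 mm thick, at frame x = -72, y = 55 mm.
- pin_right (a joint): The same for the right pin, at frame x = -72, y = -55 mm. The two pins lift the front edge of an unheld guard about 7 mm off the rail; it must be held down to stay flush: 5 to 9 N of push at the handle brings it onto the rail, some newtons more press it home (15 N in all is plenty).
- guard: Loose white sheet-metal guard, 0.45 kg, 190 mm (x) by 170 mm (y), 3 mm thick, with a lip folded down along its front and rear edges, none at the sides. Starts flat on the table on its lips, handle up. Origin: at the plate's middle (x from -93 to 97 mm), level with the lips' lower edges; z up. Fitted, its axes lie along the frame's and its origin is at frame (0, 0, -14) mm.
- guard_slot (a point): Middle of the guard's slot at the plate's underside, guard (35, 0, 14) mm. Slot 48 mm long in guard x, 20 mm wide; the wing comes up through it. Fitted, this point lies at frame (35, 0, 0) mm. Guard's rear lip: 3 mm thick, inner face at guard x = 94 mm, so 4 mm behind the bar when fitted; front lip: inner face at x = -90 mm, in front of the front rail.
- guard_handle (a point): Middle of the grip bar of the guard's black handle, at guard (-30, 0, 53) mm: 12 mm thick in x, 14 mm tall, 102 mm long in y on two end posts, 29 mm clear above the plate. To be pinched across its thickness from above. The guard balances about 25 mm behind it, so grip firmly.
- pack_a: Bystander: clear pastry pack, 170 x 115 x 58 mm; origin at the middle of its underside. To be left alone.
- bowl: Bystander: steel bowl, 124 mm across, 60 mm tall; origin under its middle. To be left alone.
- brush: Bystander: pastry brush lying flat. To be left alone.
- scraper: Bystander: bench scraper, 120 mm wide steel blade with a wooden grip, lying flat. To be left alone.
- tape: Bystander: table tape dispenser, 130 mm long, 84 mm tall. To be left alone.

How it is judged:
By the outcome, as a careful person would: the job done as asked, in the order asked, and still so for the second after the job is handed in, while the arm keeps its last pose, push and grip.
It also fails if it takes over 58 s, if anything falls off the work surface, if the arm or the gripper's body presses on something with over 40 N, if the wrist force passes 120 N, or if a joint passes its speed limit or range.

## Robot

A 7-joint arm with a two-finger parallel gripper is mounted at the origin on the work surface. World frame = base frame: x ahead of the robot, y to its left, z up, the work surface at z = 0. Lengths are in m, angles in rad, forces in N, time in s.
With the tool pointing down it reaches from about 0.35 to 0.9 m from the base axis. Payload 19.9 kg.
Tool frame: the origin (TCP) lies between the finger pads; the fingertips stand 19 mm ahead of it and the grasp point (between the pads) is the TCP; z points along the fingers, y is the line along which they close (so a half turn about z gives the same grasp; the last joint's range is limited). The gripper opens to 94 mm and grips with 3 to 60 N. Pads are 16 mm wide; open, the fingers measure 119 mm over their backs; the gripper's body (75 mm by 177 mm) begins 78 mm behind the grasp point.
Start: joints at [1.073, 0.417, -0.01, 1.614, 0.005, 1.111, -0.053], TCP at [0.275, -0.561, 0.224] pointing down, gripper open.
Joint ranges: [-2.81, 2.81], [-0.39, 2.02], [-1.27, 1.25], [0.06, 2.57], [-1.19, 4.33], [0.19, 2], [-2.82, 2.82]. Speed limits (rad/s): [1.89, 1.89, 2.39, 2.39, 3.01, 3.01, 3.01].

## Interface

Orientations are given as a 3x3 rotation matrix whose columns are the frame's x, y, z axes.
In Python, from rig import robot gives the robot as it stands. Calls block until the motion is done:
- robot.move_ptp(position, orientation): joint-space move of the TCP to a pose.
- robot.move_linear(position, velocity=0.15, frame=None, threshold=None): straight line of the TCP; frame=None keeps the orientation; velocity is the mean speed in m/s. With threshold (N) it stops when the force on the tool has changed by that much, and returns True; else False.
- robot.goto_joints(angles): joint-space move.
- robot.gripper_to(opening): finger opening in m; the grip force is fixed at half the most; returns when the fingers have stopped.
- robot.pause(seconds).
- robot.ik(position, orientation): joint angles nearest the present ones, or None.
- robot.get_state(): the state.
- robot.grab_frame(name): name is "scene" or "top" or "wrist"; returns the picture (420x560x3 uint8, red, green, blue); there is no depth.
- robot.camera_info(name): a dict with "fx", "fy", "cx", "cy" (pixels), "rvec" (rotation vector, rad) and "tvec" (3), from world to camera coordinates, as OpenCV has them. Camera axes: x right, y down, z forward; pixel columns grow to the right and rows downward; lengths in m; the calibration is good to about 2 mm. The wrist camera is an equidistant fisheye: a pixel r from the principal point sees the ray r / f radians off the axis. A picture is of the moment at which its call begins: read the wrist's pose just before it. camera_info takes no time and is no camera call; for the wrist camera it gives the pose at the moment of the call.
A pose or a line that the arm cannot do raises robot.PlanningError and nothing moves.
- robot.sign_off(): hands the job in; it is judged then, once.
The state is a dict: "time": time; "qpos": joint angles; "joint_vel": joint speeds; "effort": joint torques, N m; "ee_pos": TCP position; "tool_rot": TCP orientation; "force": force on the tool from outside, world axes, zero at the start; "moment": the same for the moment, N m; "opening": finger opening in m; "grasp_force": force on a finger pad.
Only numpy, scipy, OpenCV 4.12 (cv2) and the standard library are available. Lean on these libraries where they do the work, as an engineer would, in place of code of your own. Each camera call takes 0.05 s, during which the arm holds its last target. There are 200 camera calls.

## Working session

There is one attempt and no reset: what is moved stays moved. The work goes in short steps, each a Python script; the robot and the scene stay as the last script left them, time stands still between calls to the robot, and variables do not carry over. Pictures are saved under pics/ and viewed, at most 10 in all, crops included, and the job is handed in when it is done.

```bash
ls; mkdir -p pics; python3 - <<'E'
from rig import robot
import cv2,numpy as np
for n in("scene","top"):
    f=robot.grab_frame(n); cv2.imwrite(f"pics/{n}0.png",cv2.resize(f[:,:,::-1],(800,600),interpolation=cv2.INTER_CUBIC))
    c=robot.camera_info(n); print(n,c, -cv2.Rodrigues(np.array(c['rvec']))[0].T@np.array(c['tvec']))
s=robot.get_state(); print(s)
E
```

```text
pics
scene {'fx': 545.7921944436711, 'fy': 545.7921944436711, 'cx': 280.02496972849553, 'cy': 215.81377577097453, 'rvec': array([ 2.18994701,  0.58052976, -0.29644633]), 'tvec': array([-0.43713275, -0.17555248,  1.95272464])} [ 1.20856543 -1.18498736  1.08176328]
top {'fx': 396.4064860372888, 'fy': 396.4064860372888, 'cx': 282.5749329724587, 'cy': 211.27989034463906, 'rvec': array([ 2.16210286, -2.21053299,  0.08972255]), 'tvec': array([-0.145037  ,  0.63766152,  1.35660931])} [ 0.53080172 -0.14839961  1.40152197]
{'time': 0.1, 'qpos': array([ 1.0734916 ,  0.41792095, -0.01031699,  1.61408555,  0.00472305,
        1.11071468, -0.05300807]), 'joint_vel': array([ 1.13175216e-03, -2.66062436e-03, -5.86312808e-05, -3.33727467e-03,
        1.05648265e-04,  1.91994022e-04,  1.50777487e-03]), 'effort': array([ 1.26209918e-03, -8.52583265e+01,  6.40387852e-01, -4.26697719e+01,
       -4.88554768e-02,  1.62819814e-02,  7.66971834e-05]), 'ee_pos': array([ 0.27497176, -0.56091529,  0.22389557]), 'tool_rot': array([[ 8.97897008e-01,  4.40205216e-01, -5.75067785e-04],
       [ 4.40205580e-01, -8.97896518e-01,  9.43847461e-04],
       [-1.00864786e-04, -1.10062586e-03, -9.99999389e-01]]), 'force': array([-0.34675987, -0.0790985 , -1.10805478]), 'moment': array([0.00608615, 0.01402358, 0.00664604]), 'grasp_force': 0.0, 'opening': 0.09407175215705278}
```

View pics/scene0.png

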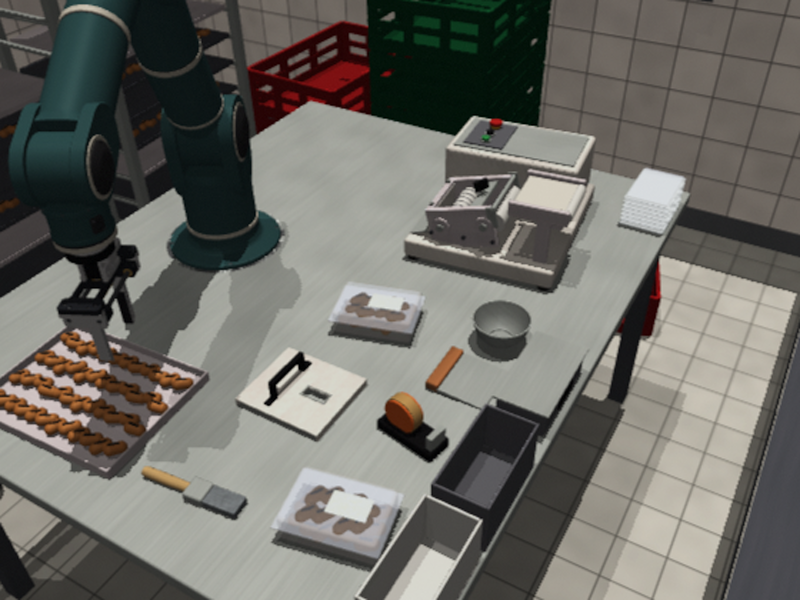

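View pics/top0.png

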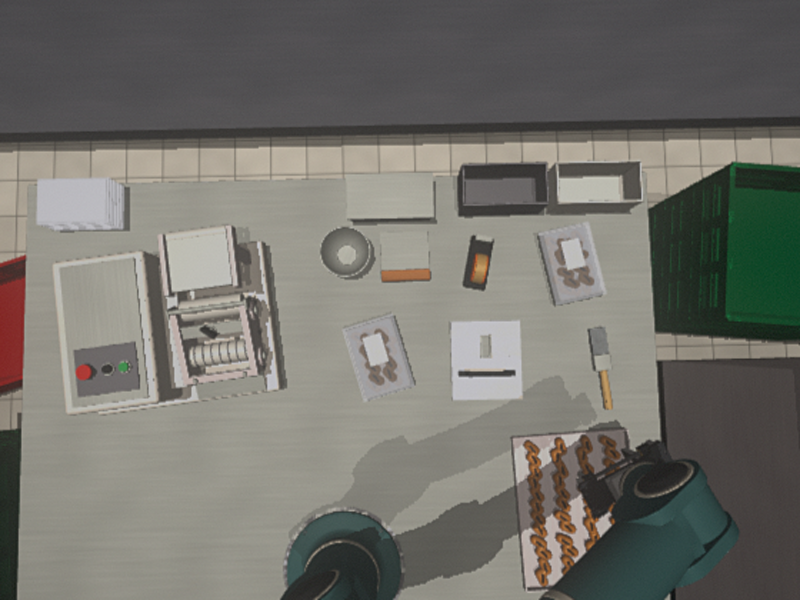

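The top view shows the guard at px (486,360) of 800x600 with its handle at (487,373). The frame opening is at about (213,345) with the wing at about (208,331). I'll take wrist-camera views of both for precision.

```bash
cat > h.py <<'E'
from rig import robot
import numpy as np, cv2
from scipy.spatial.transform import Rotation as Ro
def cam(n):
    c=robot.camera_info(n); R=cv2.Rodrigues(np.array(c['rvec']))[0]; return c,R,np.array(c['tvec'])
def proj(n,P,ci=None):
    c,R,t=ci or cam(n); X=np.atleast_2d(P)@R.T+t
    if n=='wrist':
        r=np.hypot(X[:,0],X[:,1]); th=np.arctan2(r,X[:,2]); u=X[:,:2]/r[:,None]*th[:,None]
    else: u=X[:,:2]/X[:,2:]
    return u*[c['fx'],c['fy']]+[c['cx'],c['cy']]
def ray(n,uv,ci=None):
    c,R,t=ci or cam(n); d=(np.array(uv,float)-[c['cx'],c['cy']])/[c['fx'],c['fy']]
    if n=='wrist':
        th=np.hypot(*d); v=np.r_[d/th*np.sin(th),np.cos(th)]
    else: v=np.r_[d,1]
    return -R.T@t, R.T@v
def onz(n,uv,z,ci=None):
    o,d=ray(n,uv,ci); return o+d*(z-o[2])/d[2]
def down(yaw): # tool y axis (closing) along yaw dir, tool z down
    y=np.array([np.cos(yaw),np.sin(yaw),0]); z=np.array([0,0,-1.]); return np.c_[np.cross(y,z),y,z]
E
python3 - <<'E'
from h import *
import pickle
s=800/560
g=onz('top',np.array([486,360])/s,.017); f=onz('top',np.array([213,345])/s,.15)
print(g,f)
for px in [(450,321),(522,321),(522,399),(450,399)]: print(onz('top',np.array(px)/s,.017))
for name,p,h in(('guard',g,.42),('machine',f,.50)):
    p=p.copy(); p[0]-=.06
    for yaw in (0.0,):
        robot.move_ptp([p[0],p[1],h],down(yaw))
    ci=cam('wrist'); im=robot.grab_frame('wrist'); 
    print(name,robot.get_state()['time'],robot.get_state()['ee_pos'],-ci[1].T@ci[2],ci[1][2],ci[0]['fx'])
    pickle.dump((ci,im),open(f'{name}.pkl','wb'))
    cv2.imwrite(f'pics/w_{name}.png',cv2.resize(im[:,:,::-1],(800,600),interpolation=cv2.INTER_CUBIC))
    print(robot.get_state()['qpos'])
E
```

```text
[ 0.48843265 -0.35642653  0.017     ] [0.53886035 0.26322313 0.15      ]
[ 0.5853352  -0.27144581  0.017     ]
[ 0.58143219 -0.44780296  0.017     ]
[ 0.39244908 -0.44060132  0.017     ]
[ 0.39645739 -0.2660565   0.017     ]
guard 1.375 [ 0.42764927 -0.35742995  0.41893497] [ 0.42732651 -0.29133289  0.57895311] [-0.00133207 -0.22708509 -0.97387401] 325.19226210127806
[ 0.89962478  0.19323347 -0.30980916  1.48694394  0.05884716  1.47214234
  0.58643508]
machine 3.6667 [0.47936098 0.26249489 0.49982575] [0.47879698 0.32864699 0.659645  ] [-9.83228164e-05 -2.27996895e-01 -9.73661854e-01] 325.19226210127806
[ 0.3108282   0.31035174 -1.15810605  1.32722613  0.28530328  1.68208094
 -0.79781724]
```

View pics/w_guard.png

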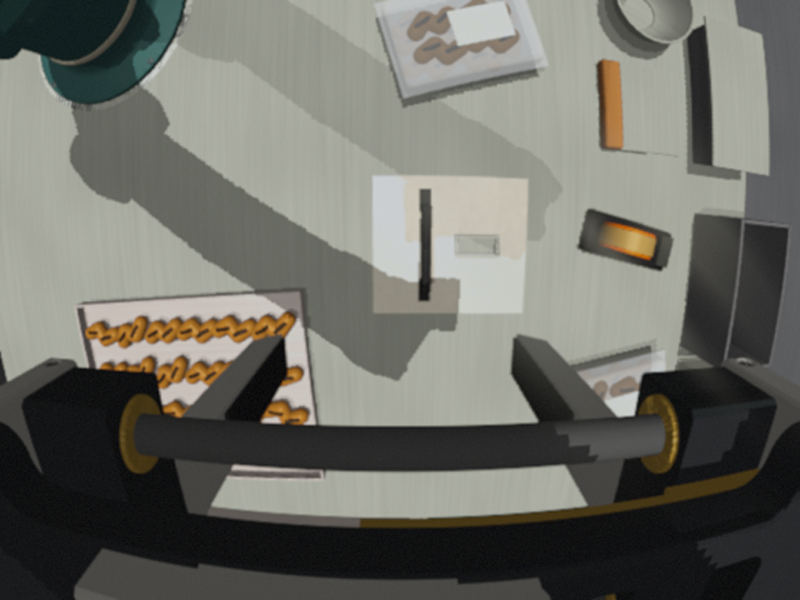

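View pics/w_machine.png

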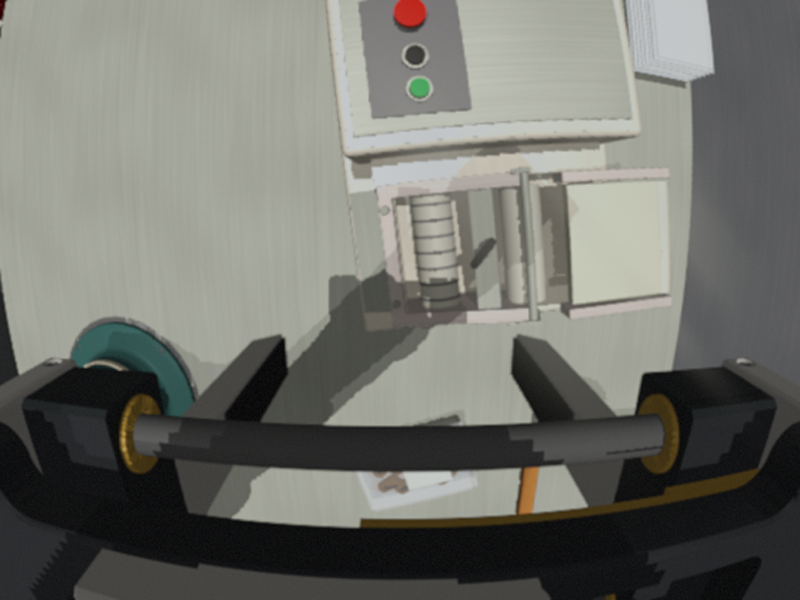

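The wrist view of the guard shows plate corners at (373,176), (528,178), (524,313) and (373,313), and the handle from (426,189) to (425,299). In the machine view the bar runs from (521,172) to (534,319). The pins are near (384,210) and (395,302), and the wing is a dark diagonal at (484,252). I'll crop the machine for an accurate fit.

```bash
python3 - <<'E'
from h import *
import pickle
ci,im=pickle.load(open('machine.pkl','rb'))
cv2.imwrite('pics/c_machine.png',cv2.resize(im[110:235,245:395,::-1],None,fx=4.8,fy=4.8,interpolation=cv2.INTER_CUBIC))
E
```

```text
(no output)
```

View pics/c_machine.png

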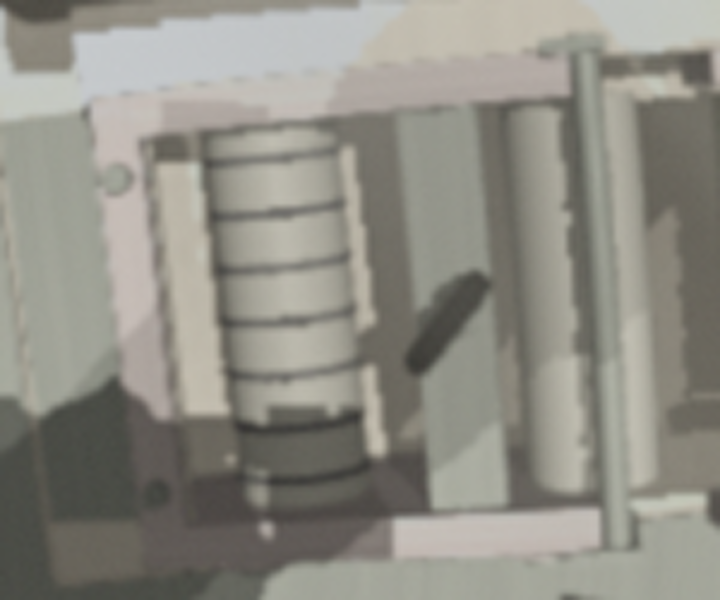

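```bash
cat >> h.py <<'E'
def frameR(yaw): return Ro.from_euler('z',yaw).as_matrix()@Ro.from_euler('y',-15,degrees=True).as_matrix()
E
python3 - <<'E'
from h import *
import pickle
from scipy.optimize import least_squares
ci,im=pickle.load(open('machine.pkl','rb'))
F=np.array([(-72,55,7),(-72,-55,7),(85,88,-5),(85,-88,-5),(-80,83,0),(-64,68,0),(-64,-68,0),(35,0,28)])/1e3
U=(np.array([(117,178),(157,492),(583,50),(622,548),(93,100),(143,140),(188,525),(448,322)])+.5)/4.8-.5+[245,110]
fz=lambda p:(proj('wrist',F@frameR(p[2]).T+[p[0],p[1],p[3] if len(p)>3 else .15],ci)-U)
for p0 in([.54,.26,.1],[.54,.26,.1,.15]):
    r=least_squares(lambda p:fz(p).ravel(),p0,loss='soft_l1'); print(r.x,'\n',fz(r.x).round(2).tolist())
    p=r.x; R=frameR(p[2])
    for a in np.linspace(.1,1.5,15):
        e=proj('wrist',np.array([[.035+.018*s*np.cos(a),.018*s*np.sin(a),.03] for s in(1,-1)])@R.T+[p[0],p[1],.15],ci)
        d=e[0]-e[1]; print(round(a,2),np.degrees(np.arctan2(d[1],d[0])).round(1),end='; ')
    print()
d=np.array([480-415,282-360]);print(np.degrees(np.arctan2(d[1],d[0])))
ci,im=pickle.load(open('guard.pkl','rb'))
s=800/560
G=np.array([(-93,85,17),(97,85,17),(97,-85,17),(-93,-85,17),(-30,51,60),(-30,-51,60)])/1e3
U=(np.array([(373,176),(528,178),(524,313),(373,313),(426,189),(425,299)])+.5)/s-.5
fg=lambda p:proj('wrist',G@Ro.from_euler('z',p[2]).as_matrix().T+[p[0],p[1],0],ci)-U
r=least_squares(lambda p:fg(p).ravel(),[.49,-.356,0],loss='soft_l1');print(r.x,fg(r.x).round(2).tolist())
E
```

```text
[0.5402113  0.26389728 0.11905725] 
 [[0.02, -0.11], [-0.0, 1.01], [0.23, -4.32], [0.23, 2.03], [-0.56, -0.62], [-0.41, -0.99], [0.15, 0.3], [0.32, 0.63]]
0.1 -9.7; 0.2 -15.5; 0.3 -21.2; 0.4 -27.0; 0.5 -32.9; 0.6 -38.7; 0.7 -44.5; 0.8 -50.4; 0.9 -56.2; 1.0 -62.0; 1.1 -67.9; 1.2 -73.7; 1.3 -79.5; 1.4 -85.3; 1.5 -91.0; 
[0.54082029 0.26309032 0.11868435 0.14264424] 
 [[0.54, 0.2], [0.37, 0.42], [-0.6, -3.53], [-0.7, 1.3], [0.04, -0.09], [0.05, -0.55], [0.42, -0.37], [-0.17, 0.53]]
0.1 -9.7; 0.2 -15.4; 0.3 -21.2; 0.4 -27.0; 0.5 -32.8; 0.6 -38.6; 0.7 -44.5; 0.8 -50.3; 0.9 -56.1; 1.0 -62.0; 1.1 -67.8; 1.2 -73.6; 1.3 -79.4; 1.4 -85.2; 1.5 -91.0; 
-50.19442890773481
[ 0.48784528 -0.35454812 -0.00161637] [[-0.6, -0.35], [-0.26, 0.27], [-1.16, -0.17], [0.3, 0.11], [0.54, 10.75], [0.71, -3.52]]
```

```bash
cat >> h.py <<'E'
P=np.array([.5402,.2637,.15]); YAW=.119
def F2W(v,yaw=None): return P+frameR(YAW)@(np.array(v,float)/1e3)
def toolF(a,flip=0,th=0):
    """tool R: closing axis at angle a in the frame's xy plane, pointing along -z of frame; th = front-up tilt of guard"""
    a=a+np.pi*flip
    y=np.array([np.cos(a),np.sin(a),0]); z=np.array([0,0,-1.])
    return frameR(YAW)@Ro.from_euler('y',th).as_matrix()@np.c_[np.cross(y,z),y,z]
E
python3 - <<'E'
from h import *
np.set_printoptions(precision=2,suppress=True)
for fl in(0,1):
    for a in(.8,0):
        print('wing',fl,a,[robot.ik(F2W([35,0,z]),toolF(a+np.pi/2,fl)) for z in(24,90)])
    print('fit',fl,robot.ik(F2W([-30,0,39]),toolF(0,fl)),robot.ik(F2W([-30,0,120]),toolF(0,fl,.45)))
    print('grasp',fl,robot.ik([.458,-.3545,.05],down(np.pi*fl)))
E
```

```text
wing 0 0.8 [array([ 0.36,  0.68, -1.25,  1.83,  0.96,  1.04,  1.25]), array([ 0.39,  0.53, -1.25,  1.8 ,  0.77,  1.06,  1.37])]
wing 0 0 [array([ 0.34,  0.65, -1.2 ,  1.83,  0.92,  1.01,  0.47]), array([ 0.38,  0.51, -1.23,  1.8 ,  0.75,  1.05,  0.58])]
fit 0 [ 0.27  0.42 -1.05  1.98  0.71  0.84 -1.04] [ 0.25  0.56 -1.07  1.62  0.38  1.4  -0.76]
grasp 0 [ 1.23  0.72 -0.84  1.83  0.68  0.9   0.07]
wing 1 0.8 [array([ 0.12,  0.47, -0.85,  1.83,  0.65,  0.85, -1.69]), array([ 0.21,  0.38, -0.95,  1.8 ,  0.56,  0.95, -1.62])]
wing 1 0 [array([ 0.04,  0.44, -0.73,  1.83,  0.58,  0.81, -2.43]), array([ 0.11,  0.34, -0.81,  1.81,  0.48,  0.92, -2.36])]
fit 1 [ 0.29  0.44 -1.08  1.97  0.73  0.85  2.09] [ 0.26  0.57 -1.08  1.62  0.38  1.41  2.37]
grasp 1 [ 0.33  0.58  0.35  1.86 -0.28  0.74 -2.3 ]
```

```bash
python3 - <<'E'
from h import *
import pickle
np.set_printoptions(precision=3,suppress=True)
A=.80
robot.gripper_to(.045)
robot.move_ptp(F2W([35,0,95]),toolF(A+np.pi/2,1))
print(robot.get_state()['time'],robot.move_linear(F2W([35,0,25]),velocity=.08,threshold=8))
s=robot.get_state(); print(s['ee_pos']-F2W([35,0,25]),s['force'],s['moment'])
robot.gripper_to(0.0)
s=robot.get_state(); print(s['time'],'op',s['opening'],s['grasp_force'],s['force'],s['moment'])
for a in (.6,.4,.2,0,-.03):
    robot.move_linear(F2W([35,0,25]),velocity=.05,frame=toolF(a+np.pi/2,1))
    s=robot.get_state(); print(a,s['time'],s['opening'],s['force'],s['moment'])
robot.gripper_to(.045)
robot.move_linear(F2W([35,0,110]),velocity=.15)
robot.move_ptp(F2W([-40,-20,190]),toolF(np.pi/2,1))
s=robot.get_state(); ci=cam('wrist'); im=robot.grab_frame('wrist'); print(s['time'],s['qpos'])
pickle.dump((ci,im),open('m2.pkl','wb'))
print(proj('wrist',[F2W(v) for v in((-72,55,7),(-72,-55,7),(35,0,30),(85,0,0))],ci))
cv2.imwrite('pics/m2.png',cv2.resize(im[:,:,::-1],(800,600),interpolation=cv2.INTER_CUBIC))
E
```

```text
5.575 False
[0.    0.    0.001] [ 0.168 -0.282  0.085] [-0.038  0.207  0.034]
7.25 op 0.008801174286663965 29.955976903438568 [ 1.546 -1.708  1.005] [-0.374 -0.211 -0.066]
0.6 7.6 0.008935166267569768 [ 3.408 -3.757  1.887] [-0.873 -0.765 -0.321]
0.4 7.95 0.00865720259266017 [ 4.032 -4.684  2.485] [-1.138 -0.986 -0.366]
0.2 8.3 0.008781316341263397 [ 4.609 -6.183  3.84 ] [-1.489 -1.061 -0.546]
0 8.65 0.008773025860266079 [ 4.323 -8.405  5.132] [-1.857 -1.06  -0.609]
-0.03 8.9 0.008816084491779431 [ 3.45  -8.255  4.482] [-1.904 -1.019 -0.305]
10.875 [ 0.259  0.018 -0.866  1.915  0.163  0.988 -2.133]
[[211.529 224.506]
 [310.829 224.616]
 [258.346 125.035]
 [260.069  79.97 ]]
```

View pics/m2.png

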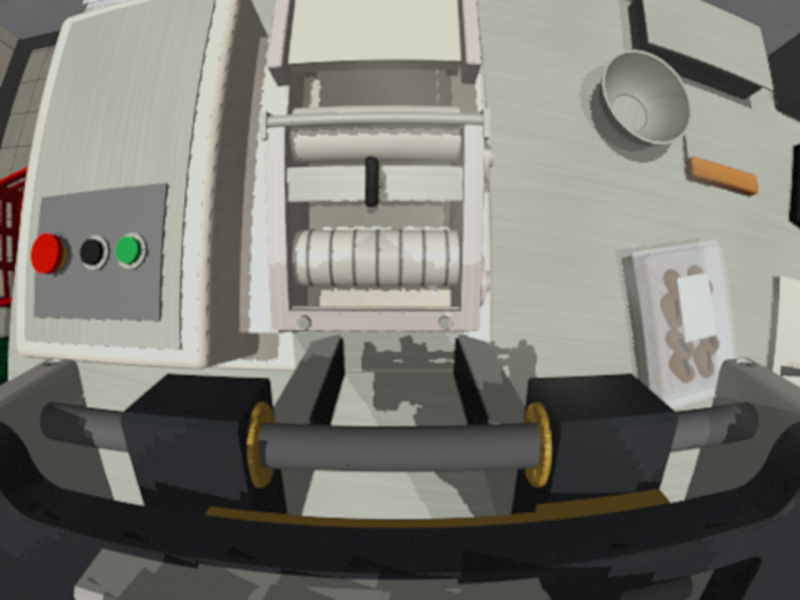

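The wing now lines up with frame x: a dark blade at (372,157–207). The pins are at (305,322) and (446,322), which puts the frame about 1.7 mm further to −y than my model. I'll make one enlarged mosaic to refine both fits.

```bash
python3 - <<'E'
from h import *
import pickle
a=pickle.load(open('m2.pkl','rb'))[1][70:240,180:345,::-1]
b=pickle.load(open('guard.pkl','rb'))[1][115:230,250:385,::-1]
a=cv2.resize(a,None,fx=3,fy=3,interpolation=cv2.INTER_CUBIC); b=cv2.resize(b,None,fx=2.2,fy=2.2,interpolation=cv2.INTER_CUBIC)
m=np.zeros((510,495+b.shape[1],3),np.uint8); m[:,:495]=a; m[:b.shape[0],495:]=b; print(m.shape)
cv2.imwrite('pics/mos.png',m)
E
```

```text
(510, 792, 3)
```

View pics/mos.png

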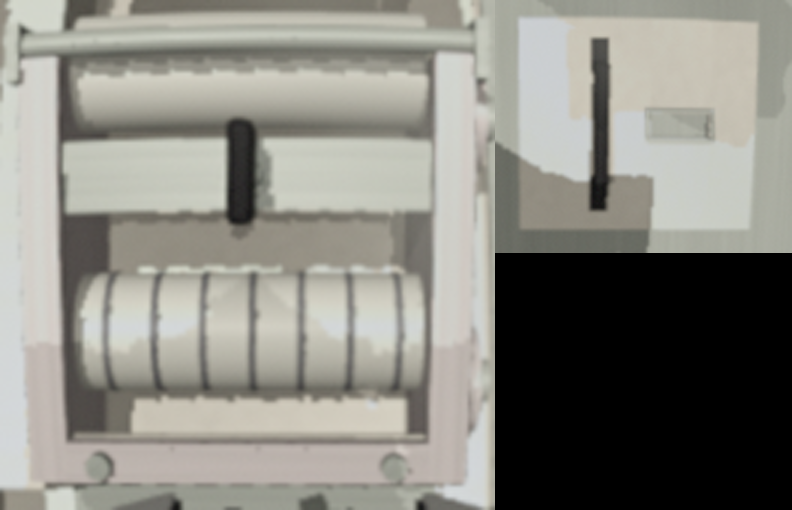

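```bash
python3 - <<'E'
from h import *
import pickle
from scipy.optimize import least_squares
np.set_printoptions(precision=4,suppress=True)
c1=pickle.load(open('machine.pkl','rb'))[0]; c2=pickle.load(open('m2.pkl','rb'))[0]
F1=np.array([(-72,55,7),(-72,-55,7),(-80,83,0),(-64,68,0),(-64,-68,0),(35,0,28)])/1e3
U1=(np.array([(117,178),(157,492),(93,100),(143,140),(188,525),(448,322)])+.5)/4.8-.5+[245,110]
F2=np.array([(-72,55,7),(-72,-55,7),(85,0,-3),(17,0,30),(53,0,30),(-64,68,0),(-64,-68,0),(-80,83,0),(-80,-83,0)])/1e3
U2=(np.array([(98,466),(394,466),(247,42),(240.5,220),(241,122),(67,441),(427,441),(33,484),(467,484)])+.5)/3-.5+[180,70]
def res(p,w=(1,1)):
    R=frameR(p[2]);t=[p[0],p[1],p[3] if len(p)>3 else .15]
    return [proj('wrist',F1@R.T+t,c1)-U1, proj('wrist',F2@R.T+t,c2)-U2]
for which in([0,1],[0],[1]):
  r=least_squares(lambda p:np.vstack([res(p)[i] for i in which]).ravel(),[.54,.26,.1],loss='soft_l1')
  print(which,r.x); 
  if len(which)==2: print(res(r.x)[0].round(1).tolist(),res(r.x)[1].round(1).tolist())
c=pickle.load(open('guard.pkl','rb'))[0]
G=np.array([(-93,85,17),(97,85,17),(97,-85,17),(-93,-85,17),(35,0,15.5)])/1e3
U=(np.array([(517,17),(758,21),(749,229),(519,229),(680,124)])-[495,0]+.5)/2.2-.5+[250,115]
fg=lambda p:proj('wrist',G@Ro.from_euler('z',p[2]).as_matrix().T+[p[0],p[1],0],c)-U
r=least_squares(lambda p:fg(p).ravel(),[.49,-.356,0],loss='soft_l1');print(r.x,fg(r.x).round(2).tolist())
for v in((600,38),(599,210)):print(onz('wrist',(np.array(v)-[495,0]+.5)/2.2-.5+[250,115],.058,c))
t=cam('top')
for z,v in((.058,(459,373)),(.058,(515,373)),(.0155,(486,346))): print(onz('top',np.array(v)/(800/560),z,t))
E
```

```text
[0, 1] [0.5396 0.2626 0.1141]
[[-0.2, 0.5], [-0.6, 1.6], [-0.7, -0.1], [-0.6, -0.4], [-0.5, 0.9], [-0.1, 1.6]] [[-0.2, -0.1], [0.4, 0.5], [-0.5, -2.6], [-0.3, 1.0], [-0.5, -2.8], [-0.1, -0.3], [0.6, 0.3], [-0.5, -1.3], [-0.2, -0.4]]
[0] [0.5403 0.264  0.1193]
[1] [0.5392 0.2624 0.1148]
[ 0.4873 -0.3539 -0.0023] [[0.34, -0.13], [-0.34, 0.13], [0.02, -0.32], [0.28, -0.12], [-0.34, 0.42]]
[ 0.4562 -0.2861  0.058 ]
[ 0.4562 -0.4136  0.058 ]
[ 0.4606 -0.2855  0.058 ]
[ 0.4576 -0.4177  0.058 ]
[ 0.5224 -0.3578  0.0155]
```

The frame fit gives P ≈ (0.5394, 0.2625), yaw 0.1145. The guard is at (0.4873, −0.3539), yaw −0.002, and the two cameras agree to about 3 mm. Now I'll grasp the handle and lift the guard.

```bash
sed -i 's/^P=.*/P=np.array([.5394,.2625,.15]); YAW=.1145/' h.py
cat >> h.py <<'E'
def fit(th,dx,dz,dy=0):
    """TCP pose (guard gripped at guard (-30,0,50) mm) with the guard's bar point at frame (85+dx,dy,dz), tilted th front-up"""
    v=np.array([85+dx,dy,dz])+Ro.from_euler('y',th).as_matrix()@[-115,0,36]
    return F2W(v),toolF(0,0,th)
E
python3 - <<'E'
from h import *
np.set_printoptions(precision=3,suppress=True)
robot.gripper_to(.06)
g=np.array([.4568,-.3535,.05]); D=down(-.002)
robot.move_ptp(g+[0,0,.12],D)
print(robot.get_state()['time'],robot.move_linear(g,velocity=.1,threshold=8))
s0=robot.get_state();robot.gripper_to(0.)
s=robot.get_state(); print(s['time'],s['ee_pos'],s['opening'],s['grasp_force'],s0['force'],s['force'])
robot.move_linear(g+[0,0,.25],velocity=.18)
s=robot.get_state(); print(s['time'],s['opening'],s['grasp_force'],s['force'],s['moment'],s['qpos'])
im=robot.grab_frame('scene'); b=robot.grab_frame('wrist')
m=np.hstack([im[150:380,120:400],b[60:290,140:420]])
cv2.imwrite('pics/lift.png',cv2.resize(m[:,:,::-1],None,fx=1.42,fy=1.42,interpolation=cv2.INTER_CUBIC))
import pickle; pickle.dump((cam('wrist'),b),open('lift.pkl','wb'))
for k in ((.22,1.5,80),(.22,1.5,14),(0,1,0)):
    print(robot.ik(*fit(*k)))
E
```

```text
13.7667 False
15.9167 [ 0.457 -0.353  0.05 ] 0.011891719510473181 29.999974966049194 [-0.142  0.461 -0.357] [ 0.539 -0.235 -0.606]
17.4583 0.011830151759112485 29.998682141304016 [ 1.123  0.315 -4.001] [-0.019  0.07   0.009] [ 0.731  0.277 -0.155  1.639  0.045  1.231  0.565]
[ 0.118  0.296 -0.808  1.744  0.255  1.166 -0.648]
[ 0.09   0.396 -0.788  1.783  0.344  1.061 -0.706]
[ 0.127  0.357 -0.856  1.98   0.593  0.777 -0.951]
```

View pics/lift.png

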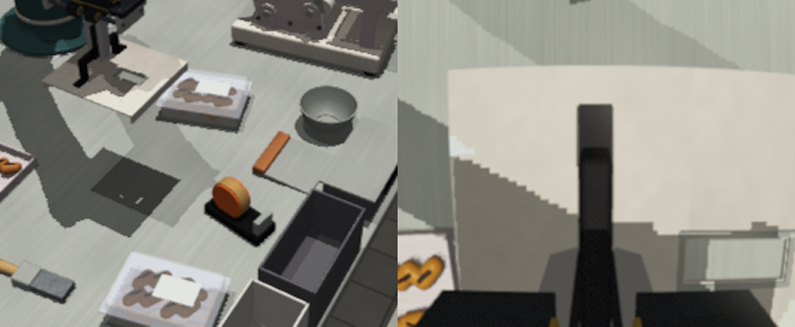

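The guard hangs level in the grip. The wrist view has the front-left plate corner at (448,70) of the mosaic and the front-left slot corner at (684,235). I'll check the in-hand offset and carry it above the frame.

```bash
python3 - <<'E'
from h import *
import pickle
np.set_printoptions(precision=3,suppress=True)
ci,_=pickle.load(open('lift.pkl','rb'))
s=robot.get_state(); R=s['tool_rot']; Rg=np.c_[R[:,1],R[:,0],-R[:,2]]  # guard axes
print(Rg)
o=s['ee_pos']-Rg@np.array([-.030,0,.05])
for v,px in(((-93,85,17),(448,70)),((11,10,17),(684,235)),((-93,0,17),None)):
    print(proj('wrist',o+Rg@(np.array(v)/1e3),ci), px and ((px[0]-398)/1.42+140,px[1]/1.42+60))
r0,d=ray('wrist',((448-398)/1.42+140,70/1.42+60),ci)
for px in((448,70),(684,235)):
    r0,d=ray('wrist',((px[0]-398)/1.42+140,px[1]/1.42+60),ci); a=Rg.T@(r0-o); b=Rg.T@d; print('guard pt',(a+b*(.017-a[2])/b[2])*1e3)
p,T=fit(.22,1.5,110); robot.move_ptp(p,T)
s=robot.get_state();print(s['time'],s['force'],s['moment'],s['opening'],s['qpos'])
p,T=fit(.22,1.5,45); robot.move_linear(p,velocity=.12,threshold=6)
s=robot.get_state();print(s['time'],s['force'],s['moment'])
a=robot.grab_frame('scene');b=robot.grab_frame('top');w=robot.grab_frame('wrist')
pickle.dump((cam('wrist'),w,s),open('above.pkl','wb'))
a=cv2.resize(a[95:215,260:430],None,fx=4.6,fy=4.6,interpolation=cv2.INTER_CUBIC)
cv2.imwrite('pics/above.png',a[:,:,::-1])
E
```

```text
[[ 1.     0.002  0.001]
 [-0.002  1.    -0.001]
 [-0.001  0.001  1.   ]]
[[176.043 106.824]] (175.2112676056338, 109.29577464788733)
[[345.508 226.94 ]] (341.4084507042254, 225.49295774647888)
[[182.331 241.484]] None
guard pt [-93.547  83.507  17.   ]
guard pt [ 8.317 10.96  17.   ]
19.7417 [ 0.164 -0.255 -3.912] [-0.01   0.066  0.007] 0.01199335969169429 [ 0.134  0.255 -0.817  1.72   0.221  1.217 -0.624]
20.4333 [ 0.651 -0.163 -3.658] [-0.014  0.081  0.016]
```

View pics/above.png

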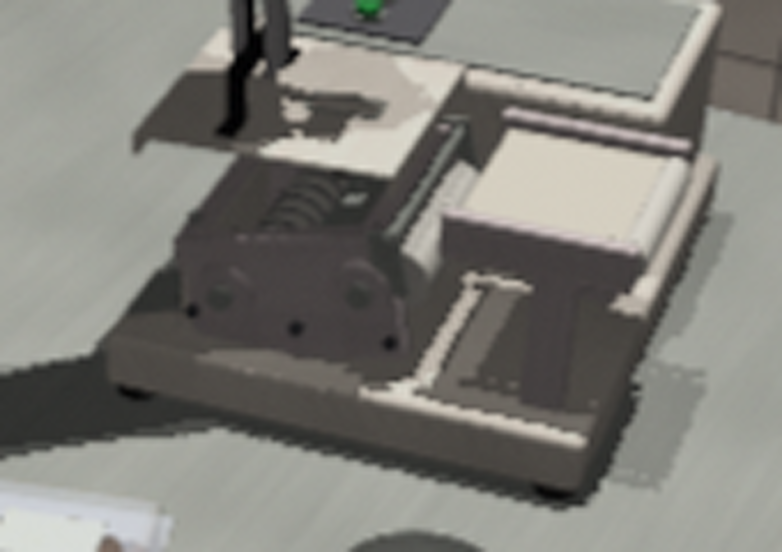

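The guard is above the frame, with its rear-right plate corner at crop (393,178) and the bar visible behind it, ending at about (462,122) left and (385,232) right. I'll lower in steps with force guarding.

```bash
python3 - <<'E'
from h import *
np.set_printoptions(precision=2,suppress=True)
s=robot.get_state(); R=s['tool_rot']; Rg=np.c_[R[:,1],R[:,0],-R[:,2]]; o=s['ee_pos']-Rg@np.array([-.030,0,.05])
q=proj('scene',[o+Rg@(np.array(v)/1e3) for v in((97,-85,17),(-93,-85,17),(97,85,17))]+[F2W((85,88,-2)),F2W((85,-88,-2))])
print((q-[260,95])*4.6)
RI=frameR(YAW).T
def st(m):
    s=robot.get_state(); print(m,round(s['time'],2),'F',RI@s['force'],'M',RI@s['moment'],(RI@(s['ee_pos']-P))*1e3)
st('start')
hit=False
for k in((.22,1.5,22),(.22,1.5,13),(.16,1.5,9.5),(.11,1.4,6.5),(.06,1.2,4)):
    p,T=fit(*k); hit=robot.move_linear(p,velocity=.05,frame=T,threshold=4); st((k,hit))
    if hit: break
E
```

```text
[[391.36 173.35]
 [131.25 131.48]
 [465.46  62.2 ]
 [459.35 121.97]
 [383.51 239.36]]
start 20.58 F [-1.51 -0.32 -3.78] M [0.02 0.02 0.06] [-17.48   0.18 105.98]
((0.22, 1.5, 22), False) 21.19 F [-0.87 -0.2  -3.23] M [-0.    0.16  0.07] [-17.95   0.06  82.13]
((0.22, 1.5, 13), False) 21.52 F [-0.51  0.17 -3.25] M [-0.04  0.07 -0.04] [-18.03  -0.07  72.95]
((0.16, 1.5, 9.5), True) 21.82 F [-1.03 -1.04 -3.3 ] M [0.   0.18 0.02] [-22.8   -0.04  61.94]
```

```bash
cat >> h.py <<'E'
def st(m):
    RI=frameR(YAW).T; s=robot.get_state(); R=RI@s['tool_rot']
    print(m,round(s['time'],2),'F',(RI@s['force']).round(2),'M',(RI@s['moment']).round(2),((RI@(s['ee_pos']-P))*1e3).round(1),'th',np.arctan2(-R[2,1],R[0,1]).round(3),'yaw',np.arctan2(R[1,1],R[0,1]).round(3),'op',round(s['opening']*1e3,1))
E
python3 - <<'E'
from h import *
st('now')
for k in((.16,1.5,9.5),(.11,1.4,7),(.06,1.2,4.5)):
    p,T=fit(*k); print(((frameR(YAW).T@(p-P))*1e3).round(1))
    hit=robot.move_linear(p,velocity=.04,frame=T,threshold=7); st((k,hit))
    if hit: break
E
```

```text
now 21.82 F [-1.03 -1.04 -3.3 ] M [0.   0.18 0.02] [-22.8  -0.   61.9] th 0.157 yaw 0.001 op 11.7
[-21.3   0.   63.4]
((0.16, 1.5, 9.5), False) 22.07 F [-1.6   0.52 -4.27] M [-0.07  0.22  0.04] [-21.1  -0.   63.4] th 0.16 yaw -0.0 op 11.6
[-24.   -0.   55.4]
((0.11, 1.4, 7), False) 22.43 F [-1.1  -0.61 -3.51] M [-0.01  0.28  0.04] [-24.1  -0.   55.6] th 0.111 yaw 0.0 op 11.7
[-26.4   0.   47.3]
((0.06, 1.2, 4.5), False) 22.79 F [-1.49  0.04 -3.99] M [ 0.    0.35 -0.05] [-26.3  -0.   47.6] th 0.061 yaw 0.0 op 11.7
```

```bash
python3 - <<'E'
from h import *
RI=frameR(YAW).T
for k in((.02,1,2.5),(0,1,1),(0,1,0)):
    p,T=fit(*k); robot.move_linear(p,velocity=.03,frame=T,threshold=15); robot.pause(.15); st(k)
dz=0
while (RI@robot.get_state()['force'])[2]<11 and dz>-5:
    dz-=.5; robot.move_linear(fit(0,1,dz)[0],velocity=.01); robot.pause(.15); st(dz)
E
```

```text
(0.02, 1, 2.5) 23.32 F [-1.49  1.01 -0.56] M [0.03 0.8  0.04] [-28.1   0.1  41. ] th 0.02 yaw -0.0 op 11.9
(0, 1, 1) 23.74 F [-0.22  0.77  1.67] M [-0.01  0.43  0.01] [-28.8   0.1  37.2] th 0.0 yaw -0.0 op 11.4
(0, 1, 0) 24.14 F [-2.02 -0.57  7.05] M [-0.2   0.9   0.03] [-29.1   0.1  36.1] th 0.0 yaw 0.0 op 11.6
-0.5 24.54 F [-7.15 -3.73 18.66] M [-0.77  1.82 -0.  ] [-29.1   0.1  36. ] th 0.0 yaw 0.0 op 11.8
```

At 18.7 N the reading is stiff and the moment puts the load on the front rail, slightly to the right. I'll ease it to about 13 N and level the guard with small force-guided corrections.

```bash
cat >> h.py <<'E'
def fitr(th,roll,dx,dy,dz):
    Rf=frameR(YAW)
    return F2W([-30+dx,dy,36+dz]), Rf@Ro.from_euler('yx',[th,roll]).as_matrix()@Rf.T@toolF(0)
E
python3 - <<'E'
from h import *
RI=frameR(YAW).T
th=roll=dy=0.; dx,dz=1.,-.5
for i in range(14):
    s=robot.get_state(); F=RI@s['force']; M=RI@s['moment']
    ok=True
    if abs(M[1]-.4)>.3: th+=.004*np.sign(M[1]-.4); ok=False
    if abs(M[0])>.3: roll+=.004*np.sign(M[0]); ok=False
    if abs(F[0]+1)>3: dx+=.3*np.sign(F[0]+1); ok=False
    if abs(F[1])>3: dy+=.3*np.sign(F[1]); ok=False
    if abs(F[2]-13)>2: dz+=np.clip((F[2]-13)*.03,-.3,.3); ok=False
    if ok: break
    p,T=fitr(th,roll,dx,dy,dz); robot.move_linear(p,velocity=.01,frame=T); robot.pause(.15)
    st(np.round((th,roll,dx,dy,dz),3))
E
```

```text
[ 0.004 -0.004  0.7   -0.3   -0.33 ] 24.94 F [-3.31 -0.66 10.09] M [-0.09  0.82 -0.01] [-29.1   0.1  36.1] th 0.004 yaw 0.0 op 11.9
[ 0.008 -0.004  0.7   -0.3   -0.418] 25.34 F [-4.02 -0.56 12.88] M [-0.2   0.98  0.03] [-29.1   0.1  36. ] th 0.008 yaw 0.0 op 11.5
[ 0.012 -0.004  0.4   -0.3   -0.418] 25.74 F [-2.92  0.82 11.42] M [-0.12  0.4  -0.02] [-29.2   0.1  36.1] th 0.011 yaw 0.0 op 12.4
```

```bash
python3 - <<'E'
from h import *
p,T=fitr(.012,-.004,.4,-.3,-.52); robot.move_linear(p,velocity=.01,frame=T); robot.pause(.3); st('x')
a=robot.grab_frame('scene')[95:205,270:390]; w=robot.grab_frame('wrist')[50:280,120:420]
a=cv2.resize(a,(400,367),interpolation=cv2.INTER_CUBIC); w=cv2.resize(w,(400,307),interpolation=cv2.INTER_CUBIC)
m=np.zeros((367,800,3),np.uint8); m[:,:400]=a; m[:307,400:]=w; cv2.imwrite('pics/fin.png',m[:,:,::-1])
# expected scene pixels if fitted: plate corners
q=proj('scene',[F2W(v) for v in((-93,-85,3),(97,-85,3),(97,85,3),(-93,-85,-14),(35,0,30))]); print(((q-[270,95])*3.333).round(1))
E
```

```text
x 26.29 F [-3.25 -1.85 13.6 ] M [-0.22  0.61 -0.05] [-29.2   0.1  36.1] th 0.011 yaw 0.0 op 11.9
[[ 76.2 172.7]
 [256.5 166.8]
 [309.1  84.6]
 [ 80.3 187.7]
 [219.  102.4]]
```

View pics/fin.png

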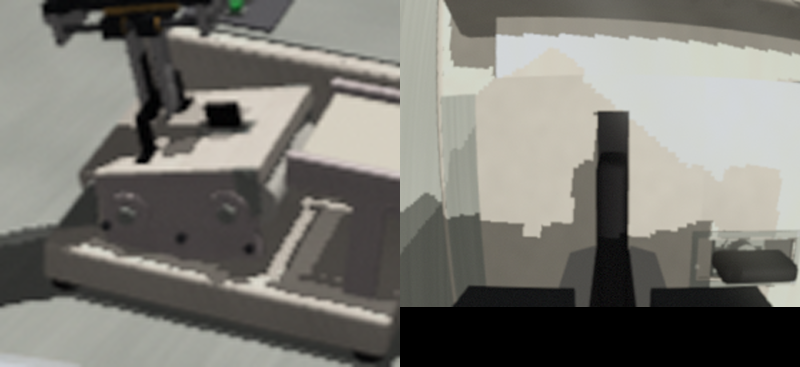

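The last picture shows the black wing standing up through the slot at (222,115). The plate lies flush along the side rail with its rear-right corner at (260,172), against (256,167) expected. The push is 13.6 N and steady, so I'm handing in.

```bash
python3 - <<'E'
from h import *
robot.pause(.5); st('final'); print(robot.sign_off())
E
```

```text
final 26.89 F [-2.69 -0.76 13.54] M [-0.17  0.56  0.03] [-29.2   0.   36. ] th 0.011 yaw 0.0 op 11.8
the job is handed in; nothing more can be done
None
```

I turned the wing in line with the slot, hung the guard on the bar and lowered it over the wing. At 26.9 s I handed in with the guard held down at about 13.5 N. The force readings and last picture show it flush, but I didn't read the pins directly.

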